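# True a swivel fence with a flanged square and hold it

## Robot

A 7-joint arm with a two-finger parallel gripper is mounted at the origin on the work surface; the furniture and walls round the work are solid. World frame = base frame: x ahead of the robot, y to its left, z up, the work surface at z = 0. Lengths are in mm, angles in rad, forces in N, time in s.
With the tool pointing down it reaches from about 375 to 925 mm from the base axis. Payload 3.1 kg.
Tool frame: the origin (TCP) lies at the very end of the fingers, on their centre line; the grasp point (between the pads) lies 19 mm behind it (ctrl.grasp_offset is the z of the grasp point in the tool frame, in mm); z points along the fingers, y is the direction in which the jaws open and shut (so a half turn about z gives the same grasp; the last joint's range is limited). The gripper opens to 85 mm and grips with 20 to 120 N. Pads are 22 mm wide; open, the fingers measure 114 mm over their backs; the gripper's body (76 mm by 85 mm) begins 54 mm behind the grasp point. The pads swing forward as they close: fully open they stand 13 mm farther back than shut.
Start: joints at [1.049, 0.383, 0.044, 1.598, -0.018, 1.161, -0.05], TCP at [267.317, -592.49, 231.269] pointing down, gripper open.
Joint ranges: [-2.61, 2.61], [-0.41, 2.15], [-1.48, 1.57], [0, 2.5], [-1.57, 4.71], [0.05, 1.97], [-2.85, 2.85]. Speed limits (rad/s): [2.79, 2.79, 3.14, 3.14, 3.14, 3.14, 3.14].

## Interface

Orientations are given as [roll, pitch, yaw] about the fixed x, y, z axes, in that order (R = Rz(yaw) Ry(pitch) Rx(roll)).
In Python, from rig import status, cams, ticket, ctrl gives the robot as it stands.
- The arm moves only by the tool arm_command, never from a script. Its argument "motion" is a list of rows, each a list of 6 numbers: the shift along the tool's x, y, z in mm, then the turn, a rotation vector about the tool's x, y, z in degrees. A call has 1 to 8 rows; each row is the pose to reach, as a shift and turn from the pose commanded when the call began, along the tool's axes at that moment; what a row does not reach only later rows make up. A row lasts 1/8 s, in which the tool goes at most 62.5 mm and 10.7 degrees, less where a joint would pass 70% of its speed; a pose out of reach is approached as far as the arm can. A call with a gripper value outside its range is refused whole. "hand" is the closure, from 0 (fully open) to 1 (shut), set as the call begins (left out, the last holds). The fingers move at their own pace and stop on an object; "force" is the grip in N (left out, the last holds). Time passes only in rows, so rows that repeat a pose let the fingers close. It gives the time, the measured TCP pose, the force and the opening at its end, in the units of the state.
- status.sense(): the state, without advancing time (a new reading comes with each control period).
- cams.camera(name): name is "side" or "top"; returns a dict with "img" (384x512x3 uint8, blue, green, red), "mtx" (3x3 intrinsics, pixels), "xyz" and "attitude" of the camera in the world. Camera axes: x right, y down, z forward; pixel columns grow to the right and rows downward; lengths in mm; the calibration is good to about 2 mm. A picture is of the moment at which its call begins. There is no depth.
- ticket.close_job(): hands the job in, once; it reports no verdict.
Trained networks look in the newest picture that a camera, given by its name, has taken for a name from the list of things; names that differ only in an ending like _2 or _b are one class to them, and where a whole thing is asked for, a point or a joint stands for the part that bears it (a point fixed in the world has none). Each returns a list of dicts, best first, with "confidence" (0 to 1); they miss things now and then, are a little off and sometimes report something else, mostly with a low value. They report only what shows in the picture. A call takes as long as a camera call.
- cams.masks_of(target, camera): "region" (384x512 bool, what is visible of it) and "uv" ([column, row] in pixels, amid what is visible of it).
- cams.pinpoint(target, camera): "uv" ([column, row] in pixels: a listed point, or the origin of a listed thing).
The state is a dict: "time_s": time; "q": joint angles; "joint_vel": joint speeds; "joint_torque": joint torques, N m; "ee_pos": TCP position; "tcp_rot": TCP orientation; "contact_force": force on the tool from outside, world axes, zero at the start; "wrist_torque": the same for the moment, N m; "finger_gap": opening from 0.0 (shut) to 1.0 (fully open).
Only numpy, scipy, OpenCV 4.12 (cv2) and the standard library are available. Lean on these libraries where they do the work, as an engineer would, in place of code of your own. Each camera call takes 0.05 s, during which the arm holds its last target.

## Task

The swivel fence on the setup plate has been left leaning in and must be trued before its screw is tightened: pick up the flanged square, set it flat on the plate between the fences, and press it into the corner until its stock bears along the fixed fence and its end and blade push the swivel fence square and bear along it. Finish while still gripping the square and pressing it firmly and steadily against both fences, holding it there without letting go. Leave the spanner and the tee bolt where they lie.

Things in the scene. Friction and masses are not known exactly. Their poses are not given: they have to be found in the camera images.
- plate: Flat steel setup plate 250 x 250 x 10 mm, fixed to the bench with its underside on z = 0. Origin at the centre of its underside, axes x, y along its edges, z up; it may be turned up to 0.3 rad from the world axes. It carries two 12 mm high, 22 mm wide dark steel fences (tops 22 mm above the bench) which form a corner at x = +100, y = +100 mm.
- fixed_fence: Straight bar 22 x 195 x 12 mm screwed to the plate along its +x edge. Its working face is the plane x = +100 mm of the plate frame, looking to -x, from y = -116 to +79 mm. Origin at the centre of its underside, axes as the plate's. Dry faces, friction coefficient about 1: a hard push into this fence or down on the plate takes up much of a push along it.
- swivel_bar: Straight bar 224 x 22 x 12 mm, the swivel fence, along the plate's +y edge; it turns about a vertical pivot at x = +72, y = +111 mm of the plate frame (head 3 mm above the bar), with a free end 174 mm from it on the plate's -x side and a tail 50 mm to +x. Origin on the pivot at the bar's underside, x along the bar to the tail. When square its working face is y = +100 mm of the plate frame, looking to -y.
- swivel_fence (a joint): Angle of the swivel fence in rad: 0 = square to the fixed fence; positive = its free end leans in over the plate (to the plate's -y). It starts at 0.08 to 0.2. Stiff by friction (about 0.12 N m), no spring: it stays where it is pushed, and could be pushed past square.
- square: Flanged square, 0.4-0.8 kg. Origin: centre of foot underside, z up. Foot 56 (x) x 140 (y) x 12 mm. Blade: strip 6 mm thick, flush with the underside, from the +y end to x = -152, y = +40 to +70 mm. Outer faces: x = +28 mm (to the fixed fence), y = +70 mm (stock end and blade edge in line, to the swivel fence). Home: axes parallel to the plate's, origin at x 72, y 30, z 10 mm in the plate frame.
- square_grip (a point): Middle of the square's upright rib: 20 mm thick (x), 120 mm long (y), standing on the middle line of the foot from 12 to 44 mm above the underside. The point is 28 mm above the underside, straight over the square's origin; axes as the square's. Grasp the rib across its thickness. The square starts flat on the bench.
- spanner_mid (a point): Double open-ended steel spanner, 53 x 248 x 9 mm, lying loose on the bench, to be left alone. Point at its middle, half-way up.
- tee_bolt_mid (a point): T-slot bolt with nut, 36 x 157 x 30 mm, lying loose on the bench, to be left alone. Point at its middle, half-way up.

How it is judged (in metres and radians):
At the end, for the whole second after the job is handed in: Through the last second: square gripped (over 2 N) and still, pressing each fence with over 1 N, flat on the plate (2.5 mm, 0.04 rad), home in the corner within 3 mm and 0.03 rad, swivel fence within 0.03 rad of square (contact force between square and fixed_fence above 1 N and contact force between square and swivel_bar above 1 N and contact force between the fingers and square above 2 N and x of square in the frame of plate between 0.069 and 0.075 m and y of square in the frame of plate between 0.027 and 0.033 m and z of square in the frame of plate between 0.0075 and 0.0125 m and angle between the x axis of square and the x axis of plate, either way round below 0.03 rad and angle between square's own z axis and vertical below 0.04 rad and value of joint swivel_fence between -0.03 and 0.03 rad and linear speed of square below 0.01 m/s); the arm keeps its last pose, push and grip.
It fails at once if the spanner is moved by more than 20 mm (distance of spanner_mid from where it was at the start of the episode above 0.02 m).
It fails at once if the tee bolt is moved by more than 20 mm (distance of tee_bolt_mid from where it was at the start of the episode above 0.02 m).
It also fails if it takes over 64 s, if anything falls off the work surface, if the arm or the gripper's body presses on something with over 40 N, if the wrist force passes 120 N, or if a joint passes its speed limit or range.

## Working session

There is one attempt and no reset: what is moved stays moved. The work goes in short steps, Python scripts to look and compute and a tool call to move; the robot and the scene stay as the last step left them, time stands still between calls to the robot, and variables do not carry over. Pictures are saved under pics/ and viewed, and the job is handed in when it is done.

Besides the shell and the picture viewer there is one more tool, called after ">>>" by a JSON object that holds its "method" and its "body", one argument or row to a line. arm_command: Moves the arm, as the interface text tells. Its arguments: {"type":"object","properties":{"motion":{"type":"array"},"hand":{"type":"number"},"force":{"type":"number"}},"required":["motion"]}

```bash
ls; mkdir -p pics; python3 - <<'E'
from rig import status,cams,ticket,ctrl
import cv2
s=status.sense();print(s);print(ctrl.grasp_offset)
for n in("side","top"):
    c=cams.camera(n);cv2.imwrite(f"pics/{n}0.png",c["img"]);print(n,c["mtx"],c["xyz"],c["attitude"])
    for t in("plate","fixed_fence","swivel_bar","square","square_grip","spanner_mid","tee_bolt_mid"):
        print(t,[(r["uv"],round(r["confidence"],2)) for r in cams.pinpoint(t,n)][:3])
E
```

```text
pics
{'time_s': 0.0, 'q': array([ 1.04921354,  0.38387742,  0.04383733,  1.59959681, -0.01791273,
        1.16119045, -0.04993019]), 'joint_vel': array([ 0.0005249 ,  0.00017611,  0.00174342,  0.00018685, -0.00027377,
       -0.00031382, -0.00084161]), 'joint_torque': array([ 1.44050073e-04, -4.33466792e+01,  1.02458563e+00, -2.49512047e+01,
        1.05922364e-02,  1.13827703e-02, -2.31650453e-06]), 'ee_pos': array([ 266.89052925, -591.63350142,  229.84922986]), 'tcp_rot': array([-3.13891663e+00,  1.35465232e-04,  4.23823950e-01]), 'contact_force': array([-0.92976715,  0.60535938, -0.3026135 ]), 'wrist_torque': array([-0.01489394,  0.0345461 ,  0.02926665]), 'finger_gap': 1.0009754437850429}
-18.700000000000003
side [[456.273706     0.         266.35130185]
 [  0.         456.273706   191.84061341]
 [  0.           0.           1.        ]] [ -130.84942209 -1545.5886189    852.08259439] [-2.04472321 -0.02024288 -0.44053195]
plate [([220.9, 175.5], 0.83)]
fixed_fence []
swivel_bar [([216.0, 161.5], 0.57)]
square [([274.4, 221.9], 0.92)]
square_grip [([297.9, 253.7], 0.68), ([271.2, 216.3], 0.63)]
spanner_mid [([317.5, 266.5], 0.69)]
tee_bolt_mid [([300.4, 251.3], 0.72)]
top [[361.45392972   0.         258.79174287]
 [  0.         361.45392972 188.3226118 ]
 [  0.           0.           1.        ]] [ 289.73226397 -155.27588158 1308.22256081] [-2.93561506e+00 -1.32614111e-03 -1.54804816e+00]
plate [([173.9, 212.8], 0.96)]
fixed_fence []
swivel_bar [([138.1, 199.6], 0.58), ([293.3, 203.1], 0.31)]
square [([293.7, 201.9], 0.68)]
square_grip [([288.9, 202.2], 0.84)]
spanner_mid [([376.6, 204.8], 0.62)]
tee_bolt_mid [([352.1, 204.5], 0.73)]
```

```bash
python3 - <<'E'
import cv2
a=cv2.imread("pics/side0.png");b=cv2.imread("pics/top0.png")
cv2.imwrite("pics/s1.png",cv2.resize(a[130:300,150:370],None,fx=3.5,fy=3.5,interpolation=cv2.INTER_CUBIC)[:600,:800])
cv2.imwrite("pics/t1.png",cv2.resize(b[110:300,110:410],None,fx=2.6,fy=2.6,interpolation=cv2.INTER_CUBIC))
E
```

```text
(no output)
```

View pics/s1.png

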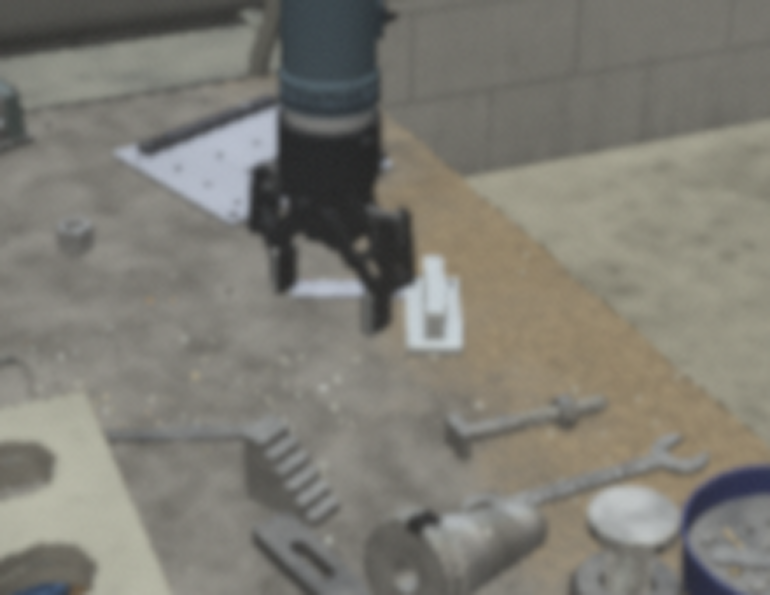

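View pics/t1.png

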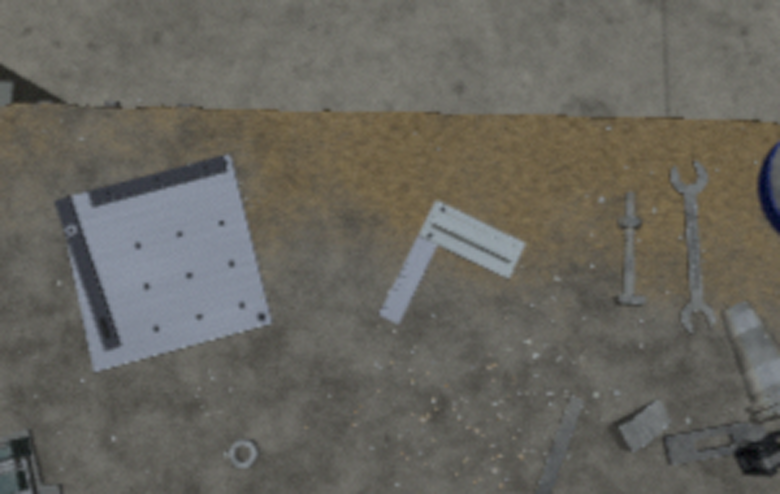

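View pics/top0.png

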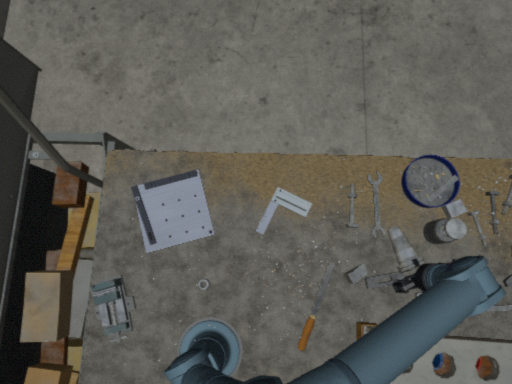

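```bash
cat > h.py <<'E'
import numpy as np,cv2
from scipy.optimize import minimize
from scipy.spatial.transform import Rotation as Ro
def proj(c,P):
    R=Ro.from_euler('xyz',c["attitude"]).as_matrix()
    q=(np.asarray(P,float)-c["xyz"])@R; uv=q@np.asarray(c["mtx"]).T
    return uv[:,:2]/uv[:,2:]
def ray(c,uv,z):
    R=Ro.from_euler('xyz',c["attitude"]).as_matrix()
    d=R@np.linalg.solve(c["mtx"],[uv[0],uv[1],1.]);return c["xyz"]+d*(z-c["xyz"][2])/d[2]
def box(x0,x1,y0,y1,z0,z1): return np.array([[x,y,z] for x in(x0,x1) for y in(y0,y1) for z in(z0,z1)],float)
SQ=[box(-28,28,-70,70,0,12),box(-10,10,-60,60,12,44),box(-152,28,40,70,0,6)]
def bar(a):
    b=box(-174,50,-11,11,10,22);c,s=np.cos(a),np.sin(a)
    b[:,:2]=b[:,:2]@np.array([[c,s],[-s,c]]);b[:,:2]+=[72,111];return b
PL=[box(-125,125,-125,125,0,10),box(100,122,-116,79,10,22)]
def place(b,p,z=0):
    c,s=np.cos(p[2]),np.sin(p[2]);o=b.copy();o[:,:2]=b[:,:2]@np.array([[c,s],[-s,c]])+p[:2];o[:,2]+=z;return o
K=8
def render(c,boxes,win):
    u0,v0,w,h=win;m=np.zeros((h*K,w*K),np.uint8)
    for b in boxes:
        q=((proj(c,b)-[u0,v0]+.5)*K).astype(np.float32)
        cv2.fillConvexPoly(m,np.round(cv2.convexHull(q)*16).astype(np.int32),1,shift=4)
    return cv2.resize(m.astype(np.float32),(w,h),interpolation=cv2.INTER_AREA)
def fitmask(views,fn,p0,steps):
    # views: list of (cam,mask); fn(p)->boxes
    V=[]
    for c,m in views:
        ys,xs=np.nonzero(m);win=(xs.min()-12,ys.min()-12,np.ptp(xs)+25,np.ptp(ys)+25)
        V.append((c,m[max(win[1],0):win[1]+win[3],max(win[0],0):win[0]+win[2]].astype(np.float32),win))
    f=lambda p:sum(np.abs(render(c,fn(p),w)-m).sum()/m.sum() for c,m,w in V)
    S=np.vstack([p0]+[np.array(p0)+np.eye(len(p0))[i]*steps[i] for i in range(len(p0))])
    r=minimize(f,p0,method='Nelder-Mead',options=dict(initial_simplex=S,xatol=.01,fatol=1e-5,maxiter=400));return r.x,r.fun
def overlay(c,boxes,path,crop,k):
    u0,v0,w,h=crop;im=cv2.resize(c["img"][v0:v0+h,u0:u0+w],None,fx=k,fy=k,interpolation=cv2.INTER_CUBIC)
    for b in boxes:
        q=((proj(c,b)-[u0,v0]+.5)*k)
        for i in range(8):
            for j in range(i):
                if (np.abs(b[i]-b[j])>0).sum()>=1 and bin(i^j).count('1')==1: cv2.line(im,tuple(int(t) for t in q[i]),tuple(int(t) for t in q[j]),(0,0,255),1)
    cv2.imwrite(path,im)
E
cat > look1.py <<'E'
from h import *;from rig import cams,status
import sys
c=cams.camera("top");M={}
for t in("plate","fixed_fence","swivel_bar","square"):
    r=cams.masks_of(t,"top");print(t,[(x["uv"],round(x["confidence"],2),int(x["region"].sum())) for x in r][:3]);M[t]=r[0]["region"] if r else None
g=ray(c,(293.7,201.9),0);p,f=fitmask([(c,M["square"])],lambda p:[place(b,p) for b in SQ],[g[0],g[1],-.5],[8,8,.1]);print("square",p,f)
g=ray(c,(173.9,212.8),0)
pm=M["plate"].copy()
for t in("fixed_fence","swivel_bar"):
    if M[t] is not None: pm|=M[t]
P,f=fitmask([(c,pm)],lambda p:[place(b,p) for b in PL+[bar(p[3])]],[g[0],g[1],.2,.12],[8,8,.1,.05]);print("plate",P,f)
np.save("sq.npy",p);np.save("pl.npy",P)
overlay(c,[place(b,p) for b in SQ]+[place(b,P) for b in PL+[bar(P[3])]],"pics/ov_%s.png"%sys.argv[1],(110,140,220,130),3.6)
print(ray(c,(376.6,204.8),4),ray(c,(352.1,204.5),15))
E
python3 look1.py a
```

```text
plate [([173.0, 212.9], 0.92, 4703)]
fixed_fence [([173.9, 180.6], 0.79, 355), ([141.4, 217.9], 0.26, 334), ([373.2, 202.7], 0.19, 364)]
swivel_bar [([141.7, 214.8], 0.96, 451)]
square [([285.4, 205.2], 0.84, 805)]
square [ 5.13769452e+02 -2.68851009e+02 -4.51535322e-01] 0.12993012368679047
plate [4.74755704e+02 1.62384200e+02 2.95934790e-01 1.12483697e-01] 0.023089801892638206
[ 510.63890334 -582.44632551    4.        ] [ 507.83820255 -490.12523048   15.        ]
```

View pics/ov_a.png

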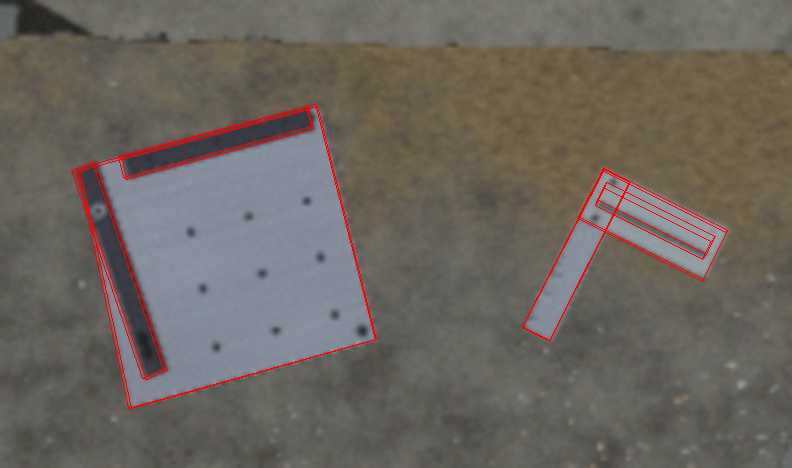

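```bash
cat > d.py <<'E'
from h import *;from rig import status
def delta(xyz,yaw,rp=True):
    s=status.sense();R=Ro.from_euler('xyz',s["tcp_rot"]);T=Ro.from_euler('xyz',[np.pi,0,yaw])
    d=R.inv().apply(np.array(xyz)-s["ee_pos"]);w=(R.inv()*T).as_rotvec(degrees=True)
    print("t",round(s["time_s"],2),"pos",s["ee_pos"].round(1),"rot",s["tcp_rot"].round(4),"F",s["contact_force"].round(1),"gap",round(s["finger_gap"],3),"q",s["q"].round(2));print("shift",d.round(1),"turn",w.round(2))
E
python3 -c "
from d import *
delta([514,-269,130],1.119)"
```

```text
t 1.05 pos [ 267.3 -592.5  231.3] rot [-3.1416 -0.      0.4238] F [-0.6  0.1  0.2] gap 1.0 q [ 1.05  0.38  0.04  1.6  -0.02  1.16 -0.05]
shift [ 357.9 -193.4  101.3] turn [ -0.    -0.   -39.83]
```

>>> {"method": "arm_command", "body": {
  "motion": [
    [45, -24, 13, 0, 0, -5],
    [90, -48, 25, 0, 0, -10],
    [134, -72, 38, 0, 0, -15],
    [179, -97, 51, 0, 0, -20],
    [224, -121, 63, 0, 0, -25],
    [268, -145, 76, 0, 0, -30],
    [313, -169, 89, 0, 0, -35],
    [358, -193, 101, 0, 0, -39.8]
  ],
  "hand": 0,
  "force": 80
}}

```text
time_s: 2.05
ee_pos: [515.2, -268.3, 130.1]
tcp_rot: [3.141, 0.0, 1.121]
contact_force: [0.8, -0.2, 0.1]
finger_gap: 0.997
```

```bash
python3 -c "
from d import *
from rig import cams
delta([514,-269,60],1.119)
c=cams.camera('side');r=cams.masks_of('plate','side');sw=cams.masks_of('swivel_bar','side');print([x['confidence'] for x in r],[x['confidence'] for x in sw])
p=np.load('sq.npy');P=np.load('pl.npy')
overlay(c,[place(b,p) for b in SQ]+[place(b,P) for b in PL+[bar(P[3])]],'pics/side_b.png',(160,130,200,130),4)
"
```

```text
t 2.05 pos [ 515.2 -268.3  130.1] rot [3.1408e+00 1.0000e-04 1.1207e+00] F [ 0.8 -0.2  0.1] gap 0.997 q [ 0.62  0.38 -0.25  1.84  0.11  0.93 -0.13]
shift [-1.2 -0.9 70.1] turn [0.04 0.01 0.1 ]
[0.85] []
```

View pics/side_b.png

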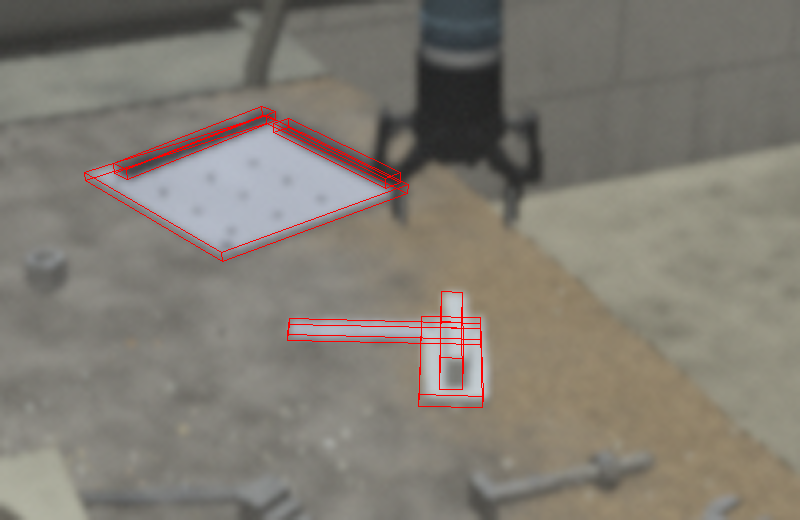

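>>> {"method": "arm_command", "body": {
  "motion": [
    [-1, -1, 30, 0, 0, 0],
    [-1, -1, 60, 0, 0, 0],
    [-1, -1, 85, 0, 0, 0],
    [-1, -1, 100, 0, 0, 0],
    [-1, -1, 108, 0, 0, 0],
    [-1, -1, 113, 0, 0, 0],
    [-1, -1, 113, 0, 0, 0]
  ]
}}

```text
time_s: 3.08
ee_pos: [513.3, -270.0, 17.6]
tcp_rot: [3.141, 0.0, 1.118]
contact_force: [0.3, -0.2, -0.4]
finger_gap: 0.999
```

>>> {"method": "arm_command", "body": {
  "motion": [
    [0, 0, 0, 0, 0, 0],
    [0, 0, 0, 0, 0, 0],
    [0, 0, 0, 0, 0, 0],
    [0, 0, 0, 0, 0, 0],
    [0, 0, 0, 0, 0, 0],
    [0, 0, 0, 0, 0, 0]
  ],
  "hand": 1,
  "force": 80
}}

```text
time_s: 3.82
ee_pos: [514.9, -270.9, 18.5]
tcp_rot: [3.137, 0.0, 1.119]
contact_force: [3.0, -2.8, 4.0]
finger_gap: 0.215
```

```bash
python3 -c "
from d import *
delta([514,-269,90],1.119)
from rig import cams
c=cams.camera('side');p=np.load('sq.npy')
overlay(c,[place(b,p) for b in SQ],'pics/side_c.png',(220,160,110,100),6)
"
```

```text
t 3.83 pos [ 514.9 -270.9   18.5] rot [3.1373 0.     1.1185] F [ 3.  -2.8  4. ] gap 0.215 q [ 0.59  0.54 -0.22  1.89  0.17  0.72 -0.17]
shift [  1.3  -1.3 -71.5] turn [ 0.24  0.   -0.03]
```

View pics/side_c.png

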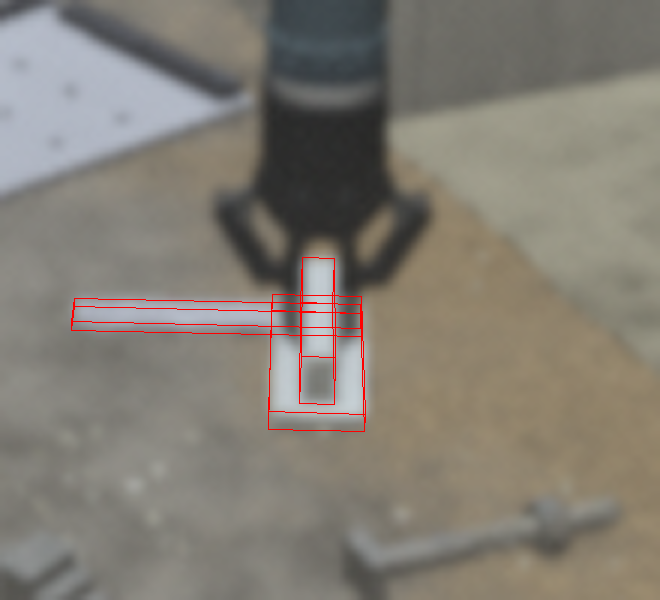

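>>> {"method": "arm_command", "body": {
  "motion": [
    [0, 0, -10, 0, 0, 0],
    [0, 0, -35, 0, 0, 0],
    [0, 0, -60, 0, 0, 0],
    [0, 0, -70, 0, 0, 0],
    [0, 0, -70, 0, 0, 0]
  ]
}}

```text
time_s: 4.5
ee_pos: [511.5, -269.1, 86.3]
tcp_rot: [-3.139, 0.0, 1.118]
contact_force: [0.2, -0.5, -6.4]
finger_gap: 0.22
```

```bash
cat > tgt.py <<'E'
from d import *
P=np.load('pl.npy')
def goto(x,y,z,dyaw=0.,off=1.3):
    yaw=P[2]+dyaw;c,s=np.cos(P[2]),np.sin(P[2])
    o=P[:2]+np.array([[c,-s],[s,c]])@[x,y-off]
    delta([o[0],o[1],z],yaw+np.pi/2)
    st=status.sense();e=st["ee_pos"][:2]-P[:2];print("sq in plate",(np.array([[c,s],[-s,c]])@e+[0,off]).round(1),"z",(st["ee_pos"][2]-18.5).round(1),"dyaw",round(st["tcp_rot"][2]-np.pi/2-P[2],4),"Fplate",(np.array([[c,s],[-s,c]])@st["contact_force"][:2]).round(1),"M",st["wrist_torque"].round(2))
E
python3 -c "
from tgt import *
goto(62,-8,88)"
```

```text
t 4.5 pos [ 511.5 -269.1   86.3] rot [-3.1388  0.      1.1185] F [ 0.2 -0.5 -6.4] gap 0.22 q [ 0.61  0.43 -0.24  1.87  0.13  0.85 -0.15]
shift [ 407.4 -169.8   -1.2] turn [ -0.15  -0.06 -42.87]
sq in plate [ -90.7 -422.1] z 67.8 dyaw -0.7483 Fplate [ 0.1 -0.5] M [-0.06 -0.05 -0.07]
```

>>> {"method": "arm_command", "body": {
  "motion": [
    [40, -17, -3, 0, 0, -5],
    [90, -37, -5, 0, 0, -10],
    [145, -60, -5, 0, 0, -16],
    [200, -83, -5, 0, 0, -22],
    [255, -106, -5, 0, 0, -28],
    [310, -129, -5, 0, 0, -34],
    [365, -152, -4, 0, 0, -39],
    [407, -170, -2, 0, 0, -43]
  ]
}}

```text
time_s: 5.5
ee_pos: [535.8, 173.5, 87.7]
tcp_rot: [-3.139, -0.002, 1.874]
contact_force: [0.7, 0.4, -6.5]
finger_gap: 0.216
```

>>> {"method": "arm_command", "body": {
  "motion": [
    [0, 0, 0, 0, 0, 0],
    [0, 0, 0, 0, 0, 0]
  ]
}}

```text
time_s: 5.75
ee_pos: [536.0, 169.6, 87.4]
tcp_rot: [-3.137, 0.001, 1.87]
contact_force: [0.2, -1.5, -7.1]
finger_gap: 0.212
```

```bash
python3 -c "
from tgt import *
from rig import cams
goto(62,-8,48.5,.005)
c=cams.camera('side');t=cams.camera('top');s=status.sense()
p=[*(s['ee_pos'][:2]),s['tcp_rot'][2]-np.pi/2]
p[0]-=1.3*np.sin(p[2]);p[1]+=1.3*np.cos(p[2])
B=[place(b,p,s['ee_pos'][2]-18.5) for b in SQ]+[place(b,P) for b in PL+[bar(P[3])]]
overlay(c,B,'pics/side_d.png',(160,100,120,110),6)
overlay(t,B,'pics/top_d.png',(115,150,120,115),5)
"
```

```text
t 5.75 pos [536.  169.6  87.4] rot [-3.1369e+00  8.0000e-04  1.8697e+00] F [ 0.2 -1.5 -7.1] gap 0.212 q [ 0.07  0.45 -0.53  1.9   0.3   0.87 -0.32]
shift [ 1.7  1.5 38.9] turn [-0.27  0.05 -0.11]
sq in plate [60.7 -9.6] z 68.9 dyaw 0.003 Fplate [-0.2 -1.4] M [-0.16 -0.09 -0.03]
```

View pics/side_d.png

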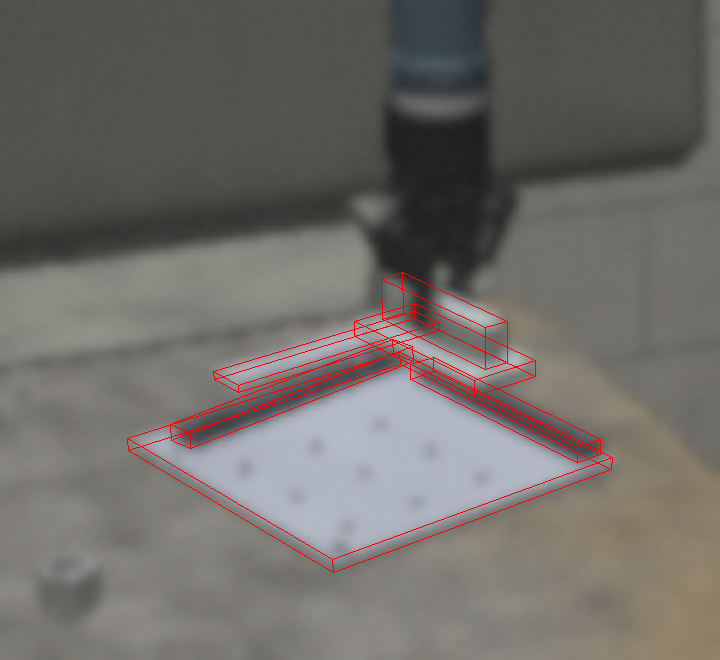

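View pics/top_d.png

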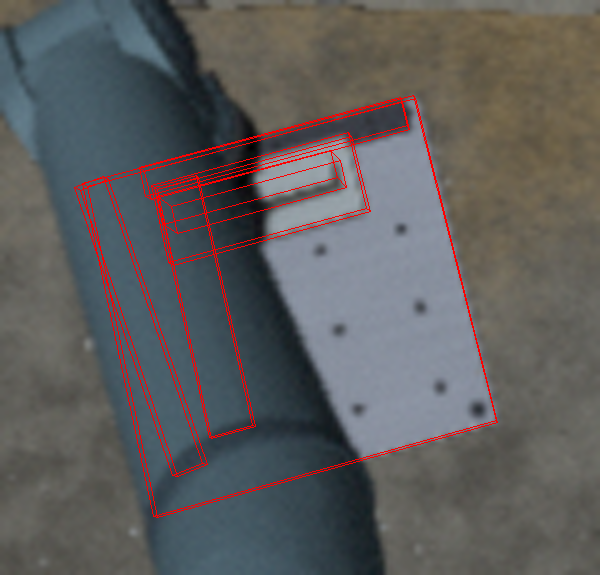

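>>> {"method": "arm_command", "body": {
  "motion": [
    [1, 1, 15, -0.3, 0, 0],
    [1, 1, 30, -0.3, 0, 0],
    [1, 1, 42, -0.3, 0, 0],
    [1, 1, 50, -0.3, 0, 0],
    [1, 1, 54, -0.3, 0, 0],
    [1, 1, 57, -0.3, 0, 0],
    [1, 1, 57, -0.3, 0, 0]
  ]
}}

```text
time_s: 6.72
ee_pos: [538.7, 171.9, 32.4]
tcp_rot: [3.136, -0.0, 1.869]
contact_force: [-0.4, 0.3, -6.9]
finger_gap: 0.219
```

```bash
python3 -c "
from tgt import *
goto(62,-8,28.5,.005)"
```

```text
t 6.72 pos [538.7 171.9  32.4] rot [ 3.1361 -0.      1.869 ] F [-0.4  0.3 -6.9] gap 0.219 q [ 0.03  0.54 -0.5   1.92  0.36  0.77 -0.37]
shift [ 0.2 -2.   3.9] turn [ 0.32 -0.   -0.16]
sq in plate [64.  -8.2] z 13.9 dyaw 0.0023 Fplate [-0.3  0.4] M [-0.03 -0.06  0.  ]
```

>>> {"method": "arm_command", "body": {
  "motion": [
    [0, -2, 1, 0, 0, 0],
    [0, -2, 2, 0, 0, 0],
    [0, -2, 3, 0, 0, 0],
    [0, -2, 3, 0, 0, 0]
  ]
}}

```text
time_s: 7.22
ee_pos: [536.6, 171.1, 29.2]
tcp_rot: [3.136, 0.0, 1.869]
contact_force: [-0.4, -0.1, -6.3]
finger_gap: 0.217
```

```bash
python3 -c "
from tgt import *
goto(62,-8,28.5,.005)"
```

```text
t 7.22 pos [536.6 171.1  29.2] rot [3.1365 0.     1.8689] F [-0.4 -0.1 -6.3] gap 0.217 q [ 0.03  0.54 -0.49  1.92  0.36  0.76 -0.37]
shift [0.4 0.3 0.7] turn [ 0.29  0.   -0.16]
sq in plate [61.7 -8.4] z 10.7 dyaw 0.0022 Fplate [-0.4 -0. ] M [-0.02 -0.05 -0.01]
```

>>> {"method": "arm_command", "body": {
  "motion": [
    [0, 0, 0.3, 0.3, 0, 0],
    [0, 0, 0.7, 0.3, 0, 0],
    [0, 0, 1, 0.3, 0, 0],
    [0, 0, 1, 0.3, 0, 0]
  ]
}}

```text
time_s: 7.72
ee_pos: [536.9, 171.3, 28.6]
tcp_rot: [3.141, 0.0, 1.869]
contact_force: [-0.9, 0.2, -4.6]
finger_gap: 0.217
```

```bash
python3 -c "
from tgt import *
goto(62,-8,28.5,.005)"
```

```text
t 7.72 pos [536.9 171.3  28.6] rot [3.1411 0.     1.8688] F [-0.9  0.2 -4.6] gap 0.217 q [ 0.03  0.54 -0.49  1.92  0.36  0.77 -0.37]
shift [ 0.3 -0.1  0.1] turn [ 0.03  0.   -0.17]
sq in plate [62.1 -8.3] z 10.1 dyaw 0.0021 Fplate [-0.8  0.5] M [-0.06  0.03 -0.05]
```

>>> {"method": "arm_command", "body": {
  "motion": [
    [4, 1, 0.3, 0, 0, 0],
    [9, 2, 0.3, 0, 0, 0],
    [14, 3, 0.3, 0, 0, 0],
    [18, 4, 0.3, 0, 0, 0],
    [22, 5, 0.3, 0, 0, 0],
    [25, 6, 0.3, 0, 0, 0],
    [28, 6, 0.3, 0, 0, 0],
    [28, 6, 0.3, 0, 0, 0]
  ]
}}

```text
time_s: 8.72
ee_pos: [535.2, 198.8, 28.5]
tcp_rot: [3.141, 0.002, 1.869]
contact_force: [1.7, -5.3, 0.9]
finger_gap: 0.217
```

```bash
python3 -c "
from tgt import *
goto(69,27,28.5,.005)"
```

```text
t 8.72 pos [535.2 198.8  28.5] rot [3.1407e+00 2.0000e-03 1.8691e+00] F [ 1.7 -5.3  0.9] gap 0.217 q [-0.02  0.55 -0.49  1.9   0.37  0.78 -0.42]
shift [8.5 0.6 0. ] turn [ 0.05  0.12 -0.15]
sq in plate [68.4 18.5] z 10.0 dyaw 0.0023 Fplate [ 0.1 -5.5] M [-0.96 -0.18  0.17]
```

>>> {"method": "arm_command", "body": {
  "motion": [
    [1, 0, 0, 0, 0, 0],
    [2, 0, 0, 0, 0, 0],
    [3, 0, 0, 0, 0, 0],
    [4, 0, 0, 0, 0, 0],
    [5, 0, 0, 0, 0, 0],
    [6, 0, 0, 0, 0, 0],
    [7, 0, 0, 0, 0, 0],
    [7, 0, 0, 0, 0, 0]
  ]
}}

```text
time_s: 9.72
ee_pos: [533.4, 205.4, 28.6]
tcp_rot: [3.14, 0.002, 1.869]
contact_force: [1.3, -5.5, 0.8]
finger_gap: 0.214
```

```bash
cat > chk.py <<'E'
from tgt import *
from rig import cams
import sys
goto(72,30,28.5,0)
c=cams.camera('side');s=status.sense()
p=[*(s['ee_pos'][:2]),s['tcp_rot'][2]-np.pi/2]
p[0]-=1.3*np.sin(p[2]);p[1]+=1.3*np.cos(p[2])
B=[place(b,p,10) for b in SQ]+[place(b,P) for b in PL+[bar(float(sys.argv[2]))]]
overlay(c,B,'pics/side_%s.png'%sys.argv[1],(170,135,100,75),8)
cv2.imwrite('pics/raw_%s.png'%sys.argv[1],cv2.resize(c["img"][135:210,170:270],None,fx=8,fy=8,interpolation=cv2.INTER_CUBIC))
E
python3 chk.py e 0.02
```

```text
t 9.72 pos [533.4 205.4  28.6] rot [3.1404e+00 2.2000e-03 1.8691e+00] F [ 1.3 -5.5  0.8] gap 0.214 q [-0.03  0.55 -0.5   1.9   0.37  0.78 -0.43]
shift [4.7 3.4 0. ] turn [0.07 0.13 0.14]
sq in plate [68.6 25.3] z 10.1 dyaw 0.0024 Fplate [-0.4 -5.7] M [-0.92 -0.28  0.21]
```

View pics/raw_e.png

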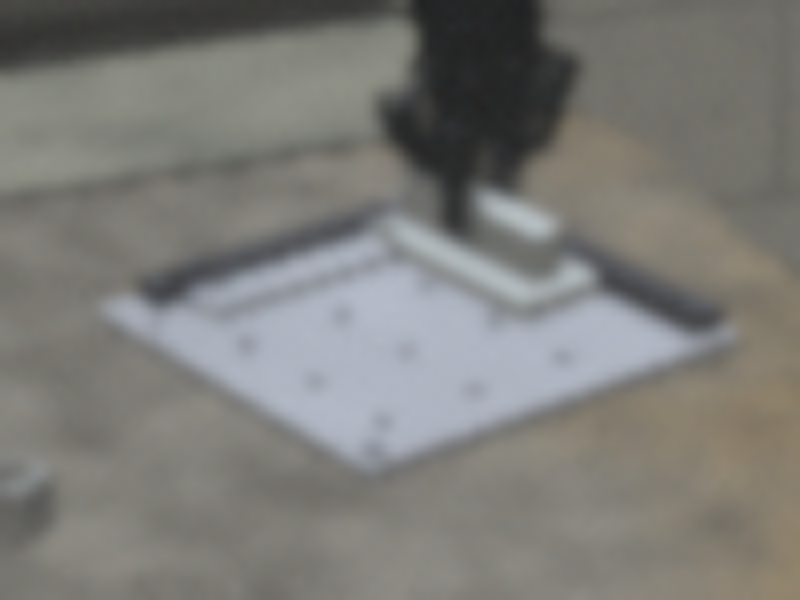

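View pics/side_e.png

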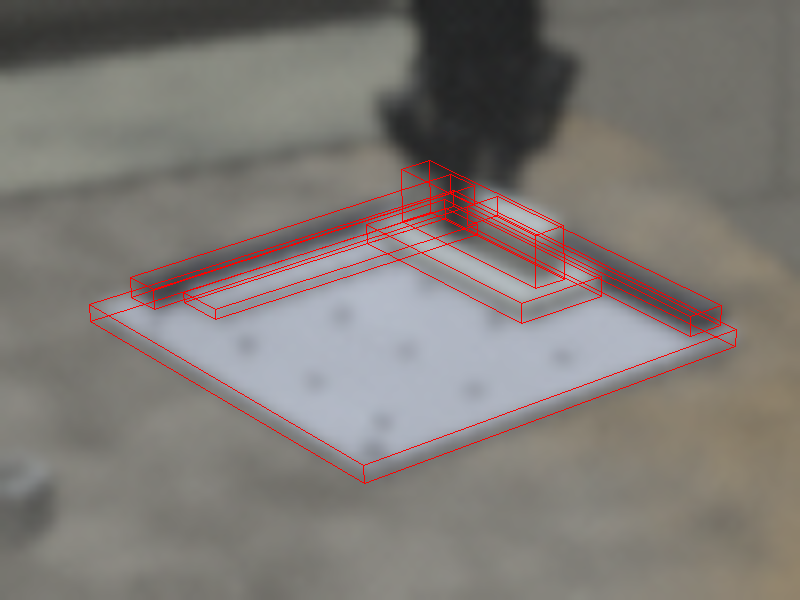

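>>> {"method": "arm_command", "body": {
  "motion": [
    [0, 0.7, 0, 0, 0, 0],
    [0, 1.4, 0, 0, 0, 0],
    [0, 2.1, 0, 0, 0, 0],
    [0, 2.8, 0, 0, 0, 0],
    [0, 3.4, 0, 0, 0, 0],
    [0, 3.4, 0, 0, 0, 0]
  ]
}}

```text
time_s: 10.52
ee_pos: [533.5, 205.4, 28.6]
tcp_rot: [-3.136, 0.004, 1.869]
contact_force: [-4.7, -8.1, 8.9]
finger_gap: 0.215
```

```bash
python3 -c "
from tgt import *
goto(72,30,28.5,.0)"
```

```text
t 10.53 pos [533.5 205.4  28.6] rot [-3.1359  0.0039  1.8693] F [-4.7 -8.1  8.9] gap 0.215 q [-0.03  0.56 -0.5   1.89  0.37  0.79 -0.43]
shift [4.7 3.3 0.1] turn [-0.33  0.22  0.15]
sq in plate [68.7 25.3] z 10.1 dyaw 0.0026 Fplate [-6.8 -6.4] M [-1.38  0.95  0.15]
```

>>> {"method": "arm_command", "body": {
  "motion": [
    [0, 0, -0.4, 0, 0, 0],
    [0, 0, -0.8, 0, 0, 0],
    [0, 0, -0.8, 0, 0, 0]
  ]
}}

```text
time_s: 10.9
ee_pos: [533.5, 205.4, 28.7]
tcp_rot: [-3.136, 0.003, 1.869]
contact_force: [-3.4, -6.8, 3.8]
finger_gap: 0.222
```

```bash
python3 chk.py f 0.02;python3 -c "
import cv2
a=cv2.imread('pics/raw_f.png')
"
```

```text
t 10.9 pos [533.5 205.4  28.7] rot [-3.1364  0.0033  1.8694] F [-3.4 -6.8  3.8] gap 0.222 q [-0.03  0.56 -0.5   1.89  0.37  0.79 -0.43]
shift [4.6 3.2 0.2] turn [-0.3   0.19  0.15]
sq in plate [68.8 25.3] z 10.2 dyaw 0.0026 Fplate [-5.2 -5.5] M [-1.22  0.59  0.2 ]
```

View pics/raw_f.png

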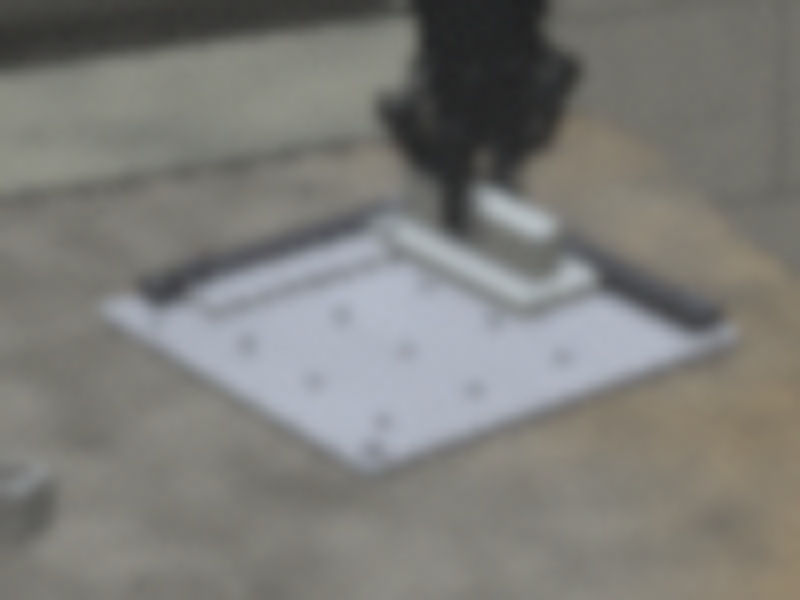

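>>> {"method": "arm_command", "body": {
  "motion": [
    [0, 0, -0.4, 0, 0, 0],
    [0, 0, -0.8, 0, 0, 0],
    [0, 0, -1.0, 0, 0, 0],
    [0, 0, -1.0, 0, 0, 0]
  ]
}}

```text
time_s: 11.45
ee_pos: [533.8, 206.2, 28.7]
tcp_rot: [-3.138, 0.002, 1.87]
contact_force: [-2.3, -4.7, -3.3]
finger_gap: 0.218
```

```bash
python3 -c "
from tgt import *
goto(72,30,28.5,.0)"
```

```text
t 11.45 pos [533.8 206.2  28.7] rot [-3.1377e+00  1.5000e-03  1.8697e+00] F [-2.3 -4.7 -3.3] gap 0.218 q [-0.03  0.56 -0.5   1.89  0.37  0.78 -0.43]
shift [4.  2.8 0.2] turn [-0.22  0.09  0.17]
sq in plate [69.2 26. ] z 10.2 dyaw 0.003 Fplate [-3.5 -3.9] M [-0.88  0.2   0.21]
```

>>> {"method": "arm_command", "body": {
  "motion": [
    [0, 0, -0.3, 0, 0, 0],
    [0, 0, -0.6, 0, 0, 0],
    [0, 0, -0.6, 0, 0, 0],
    [0, 0, -0.6, 0, 0, 0]
  ]
}}

```text
time_s: 11.95
ee_pos: [534.2, 206.5, 29.4]
tcp_rot: [-3.139, 0.001, 1.869]
contact_force: [-1.3, -6.0, -9.0]
finger_gap: 0.217
```

```bash
python3 -c "
from tgt import *
goto(72,30,28.5,.0)"
```

```text
t 11.95 pos [534.2 206.5  29.4] rot [-3.1388e+00  9.0000e-04  1.8693e+00] F [-1.3 -6.  -9. ] gap 0.217 q [-0.03  0.56 -0.5   1.89  0.37  0.78 -0.43]
shift [3.8 2.3 0.9] turn [-0.16  0.05  0.15]
sq in plate [69.8 26.2] z 10.9 dyaw 0.0026 Fplate [-3.  -5.4] M [-1.26  0.12  0.29]
```

```bash
cat > top.py <<'E'
from tgt import *
from rig import cams
import sys
c=cams.camera('top')
u0,v0,w,h=140,160,75,60
cv2.imwrite('pics/topr_%s.png'%sys.argv[1],cv2.resize(c["img"][v0:v0+h,u0:u0+w],None,fx=10,fy=10,interpolation=cv2.INTER_CUBIC))
c=cams.camera('side')
u0,v0,w,h=180,150,80,35
cv2.imwrite('pics/sider_%s.png'%sys.argv[1],cv2.resize(c["img"][v0:v0+h,u0:u0+w],None,fx=10,fy=10,interpolation=cv2.INTER_CUBIC))
goto(72,30,28.5)
E
python3 top.py a
```

```text
t 12.05 pos [534.3 206.5  29.5] rot [-3.1389e+00  9.0000e-04  1.8693e+00] F [-1.9 -4.6 -8.6] gap 0.22 q [-0.03  0.56 -0.5   1.89  0.37  0.78 -0.43]
shift [3.8 2.2 1. ] turn [-0.15  0.05  0.15]
sq in plate [69.8 26.2] z 11.0 dyaw 0.0026 Fplate [-3.2 -3.8] M [-1.23  0.14  0.22]
```

View pics/topr_a.png

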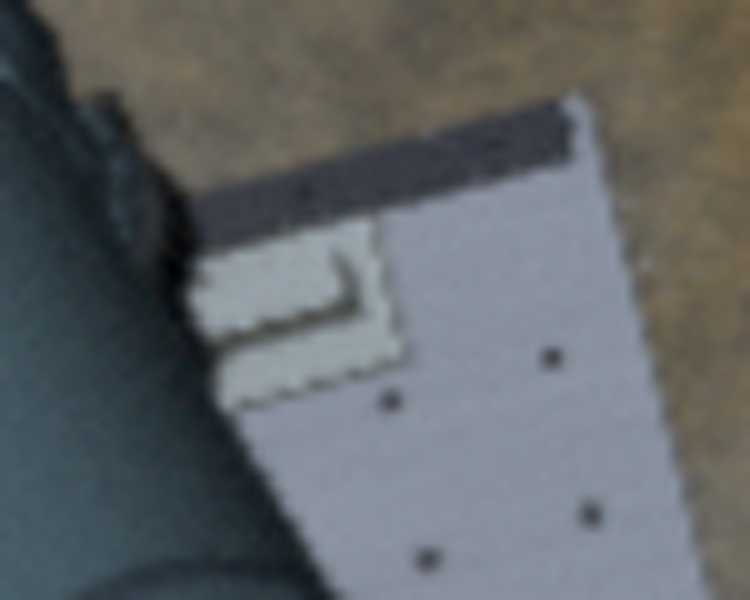

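View pics/sider_a.png

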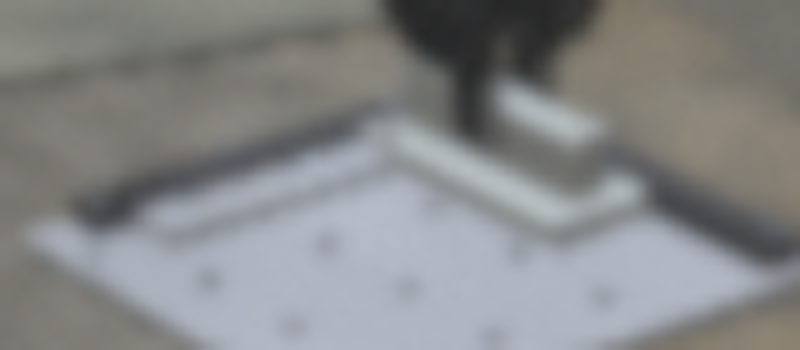

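```bash
python3 -c "
from tgt import *
from rig import cams
c=cams.camera('top')
f=lambda u,v,z:ray(c,(140+u/10-.45,160+v/10-.45),z)
print(f(380,213,22)-f(575,159,22),np.linalg.norm((f(380,213,22)-f(575,159,22))[:2]))
# project expected at home foot edge & current est
for y in (26.2,30):
  for x in(69.8,72):
    q=proj(c,place(np.array([[x+28,y-70,22],[x-28,y-70,22],[100,-116,22.],[100,-116,10.]]),P));print(x,y,((q-[140,160]+.45)*10).round())
r=cams.masks_of('square','top');print([(x['confidence'],x['region'].sum()) for x in r])
r=cams.masks_of('square','side');s=r[0]['region'] if r else None
r=cams.masks_of('plate','side');pm=r[0]['region']
for t in('swivel_bar','fixed_fence'):
  r=cams.masks_of(t,'side');print(t,[(x['confidence'],x['region'].sum(),x['uv']) for x in r])
"
```

```text
[-21.90665615  69.96917919   0.        ] 73.31839891866511
69.8 26.2 [[373. 209.]
 [407. 354.]
 [564. 151.]
 [569. 159.]]
72 26.2 [[371. 203.]
 [406. 348.]
 [564. 151.]
 [569. 159.]]
69.8 30 [[363. 211.]
 [397. 356.]
 [564. 151.]
 [569. 159.]]
72 30 [[361. 206.]
 [396. 351.]
 [564. 151.]
 [569. 159.]]
[(0.83, np.int64(283))]
swivel_bar [(0.41, np.int64(104), [197.1, 165.9])]
fixed_fence [(0.49, np.int64(84), [250.6, 172.2])]
```

>>> {"method": "arm_command", "body": {
  "motion": [
    [0.5, 0, 0, 0, 0, 0],
    [1, 0, 0, 0, 0, 0],
    [1.5, 0, 0, 0, 0, 0],
    [2, 0, 0, 0, 0, 0],
    [2.5, 0, 0, 0, 0, 0],
    [2.5, 0, 0, 0, 0, 0]
  ]
}}

```text
time_s: 13.1
ee_pos: [534.3, 206.6, 29.6]
tcp_rot: [-3.138, 0.004, 1.868]
contact_force: [-0.2, -8.1, -7.0]
finger_gap: 0.214
```

```bash
python3 top.py b
```

```text
t 13.2 pos [534.3 206.6  29.6] rot [-3.1384  0.0041  1.8683] F [-1.2 -8.  -6. ] gap 0.219 q [-0.03  0.56 -0.5   1.89  0.37  0.79 -0.43]
shift [3.8 2.1 1.1] turn [-0.18  0.23  0.09]
sq in plate [69.9 26.2] z 11.1 dyaw 0.0016 Fplate [-3.4 -7.3] M [-1.82  0.    0.34]
```

View pics/sider_b.png

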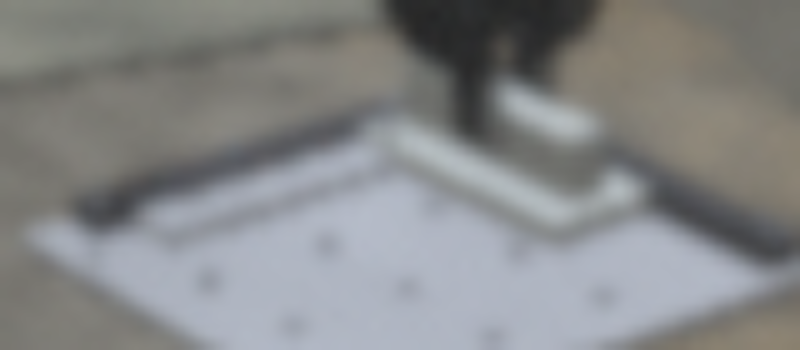

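>>> {"method": "arm_command", "body": {
  "motion": [
    [0, -1, 0, 0, 0, 0],
    [0, -2, 0, 0, 0, 0],
    [0, -2, 0, 0, 0, 0],
    [0, -2, 0, 0, 0, 0]
  ]
}}

```text
time_s: 13.7
ee_pos: [533.9, 206.6, 29.9]
tcp_rot: [3.142, 0.003, 1.867]
contact_force: [1.3, -6.4, -9.0]
finger_gap: 0.215
```

```bash
python3 top.py c
```

```text
t 13.8 pos [533.9 206.5  29.9] rot [3.1416e+00 3.1000e-03 1.8670e+00] F [ 1.5 -6.6 -8.7] gap 0.219 q [-0.03  0.55 -0.5   1.9   0.37  0.78 -0.44]
shift [3.7 2.5 1.4] turn [0.   0.18 0.01]
sq in plate [69.5 26.3] z 11.4 dyaw 0.0002 Fplate [-0.5 -6.8] M [-1.73 -0.45  0.1 ]
```

View pics/topr_c.png

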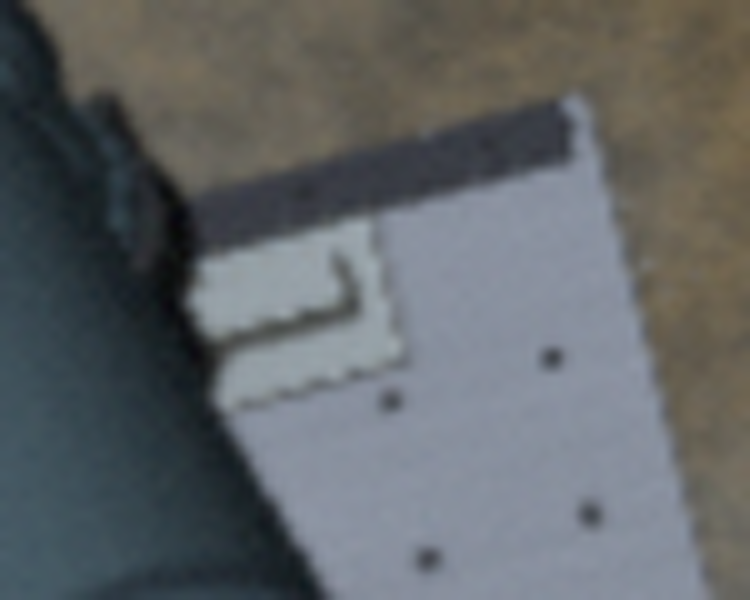

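>>> {"method": "arm_command", "body": {
  "motion": [
    [-1, 0, 0, 0, 0, 0],
    [-2, 0, 0.5, 0, 0, 0],
    [-2, 0, 1, 0, 0, 0],
    [-2, 1.5, 1.5, 0, 0, 0],
    [-2, 3, 1.5, 0, 0, 0],
    [-2, 4.5, 1.5, 0, 0, 0],
    [-2, 6, 1.5, 0, 0, 0],
    [-2, 6, 1.5, 0, 0, 0]
  ]
}}

```text
time_s: 14.8
ee_pos: [535.7, 206.8, 28.8]
tcp_rot: [-3.133, 0.004, 1.869]
contact_force: [-7.3, -9.7, 3.0]
finger_gap: 0.218
```

```bash
python3 top.py d
```

```text
t 14.9 pos [535.7 206.8  28.8] rot [-3.1331  0.0035  1.8695] F [-7.3 -8.5  2.7] gap 0.214 q [-0.03  0.56 -0.5   1.89  0.37  0.79 -0.43]
shift [4.  0.8 0.3] turn [-0.49  0.2   0.16]
sq in plate [71.3 26. ] z 10.3 dyaw 0.0028 Fplate [-9.5 -5.9] M [-1.81  1.49  0.37]
```

View pics/topr_d.png

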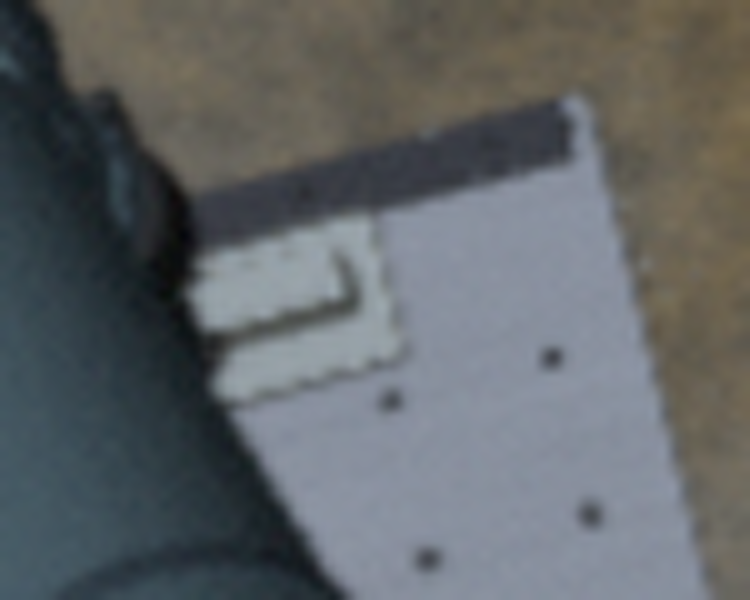

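View pics/sider_d.png

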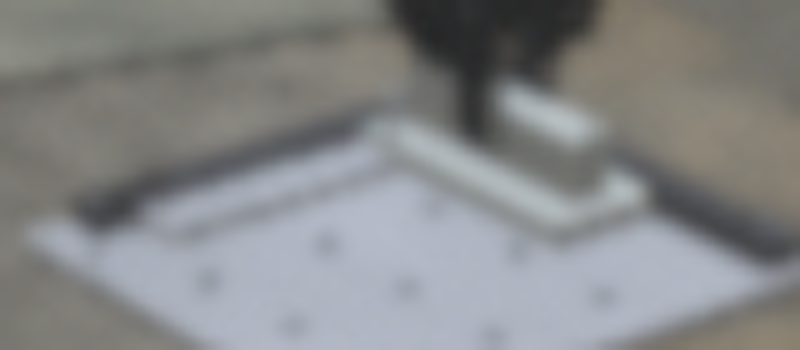

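```bash
cat > prof.py <<'E'
from tgt import *
from rig import cams
def grab(n,k=6):
    a=[];c=None
    for _ in range(k): c=cams.camera(n);a.append(c["img"].astype(np.float32))
    c["img"]=np.mean(a,0);return c
def rect(c,xs,ys,z):
    X,Y=np.meshgrid(xs,ys,indexing='ij');q=proj(c,place(np.stack([X.ravel(),Y.ravel(),np.full(X.size,z)],1),P)).astype(np.float32)
    g=cv2.remap(c["img"].mean(2).astype(np.float32),q[:,0].reshape(X.shape),q[:,1].reshape(X.shape),cv2.INTER_CUBIC);return g
def show(n,x,v): print(n);print(' '.join(f"{a:.0f}:{b:.0f}" for a,b in zip(x,v)))
if __name__=="__main__":
    c=grab("top",4)
    ys=np.arange(-62,-20,2.);show("foot end x48-58",ys,rect(c,np.arange(48,59,1.),ys,22).mean(0));show("foot end x86-94",ys,rect(c,np.arange(86,95,1.),ys,22).mean(0))
    ys=np.arange(-136,-96,2.);show("fence end",ys,rect(c,np.arange(103,118,1.),ys,22).mean(0))
    xs=np.arange(84,136,2.);show("x at foot",xs,rect(c,xs,np.arange(-35,-5,1.),22).mean(1));show("x at plate",xs,rect(c,xs,np.arange(-105,-55,1.),22).mean(1));show("x at plate z10",xs,rect(c,xs,np.arange(-105,-55,1.),10).mean(1))
    xs=np.arange(30,60,2.);show("foot inner",xs,rect(c,xs,np.arange(-35,-10,1.),22).mean(1))
    goto(72,30,28.5)
E
python3 prof.py
```

```text
foot end x48-58
-62:146 -60:147 -58:147 -56:146 -54:146 -52:146 -50:145 -48:142 -46:137 -44:131 -42:133 -40:148 -38:158 -36:159 -34:159 -32:159 -30:158 -28:158 -26:159 -24:158 -22:157
foot end x86-94
-62:145 -60:143 -58:143 -56:144 -54:145 -52:146 -50:145 -48:141 -46:133 -44:125 -42:131 -40:150 -38:162 -36:162 -34:161 -32:159 -30:156 -28:151 -26:150 -24:154 -22:159
fence end
-136:93 -134:91 -132:92 -130:100 -128:116 -126:131 -124:131 -122:115 -120:91 -118:68 -116:60 -114:61 -112:62 -110:62 -108:62 -106:62 -104:62 -102:62 -100:63 -98:63
x at foot
84:153 86:156 88:156 90:156 92:158 94:155 96:136 98:108 100:84 102:70 104:64 106:62 108:61 110:59 112:59 114:60 116:62 118:67 120:77 122:89 124:98 126:102 128:102 130:100 132:100 134:99
x at plate
84:147 86:147 88:148 90:148 92:144 94:128 96:100 98:76 100:64 102:61 104:61 106:62 108:60 110:60 112:60 114:61 116:63 118:68 120:77 122:86 124:92 126:95 128:96 130:95 132:93 134:91
x at plate z10
84:148 86:148 88:147 90:147 92:148 94:147 96:140 98:120 100:92 102:71 104:62 106:61 108:62 110:61 112:60 114:60 116:60 118:61 120:64 122:69 124:79 126:88 128:93 130:95 132:96 134:95
foot inner
30:138 32:143 34:145 36:142 38:129 40:118 42:126 44:144 46:155 48:159 50:160 52:159 54:159 56:158 58:151
t 15.1 pos [535.7 206.8  28.8] rot [-3.1331  0.0035  1.8695] F [-7.  -8.4  2.1] gap 0.221 q [-0.03  0.56 -0.5   1.89  0.37  0.79 -0.43]
shift [4.  0.8 0.3] turn [-0.48  0.2   0.16]
sq in plate [71.3 26. ] z 10.3 dyaw 0.0028 Fplate [-9.1 -6. ] M [-1.75  1.45  0.37]
```

```bash
cat > barang.py <<'E'
from prof import *
c=grab("side",3)
ys=np.arange(80,150,.5)
L=[];N=[];X=np.arange(-92,20,8.)
for x in X:
    v=rect(c,np.arange(x-5,x+5.1,1.),ys,22).mean(0);i=v.argmin()
    v=cv2.GaussianBlur(v.reshape(1,-1),(1,1),0)[0]
    i=np.argmin(np.where((ys>90)&(ys<130),v,999))
    lo=v[:i].max();n=np.where(v[:i]>(lo+v[i])/2)[0][-1];hi=v[i:i+50].max();f=i+np.where(v[i:]>(hi+v[i])/2)[0][0]
    L.append(ys[n]);N.append(ys[f])
print(np.array(L));print(np.array(N))
print("near slope",np.polyfit(X,L,1),"far",np.polyfit(X,N,1))
xs=np.arange(60,150,.5);L=[];N=[];Y=np.arange(-108,-50,6.)
for y in Y:
    v=rect(c,xs,np.arange(y-4,y+4.1,1.),22).mean(1);i=np.argmin(np.where((xs>95)&(xs<130),v,999))
    lo=v[:i].max();L.append(xs[np.where(v[:i]>(lo+v[i])/2)[0][-1]]);hi=v[i:i+50].max();N.append(xs[i+np.where(v[i:]>(hi+v[i])/2)[0][0]])
print("fixed near",np.array(L),np.polyfit(Y,L,1),"far",np.polyfit(Y,N,1))
E
python3 barang.py
```

```text
[84.  86.5 88.5 89.  89.  89.  88.  88.5 88.  88.5 88.5 88.5 87.5 87.5]
[107.  112.  115.  116.5 118.  118.  114.5 114.  115.5 115.5 115.5 115.5
 116.  115. ]
near slope [1.31868132e-02 8.84560440e+01] far [3.43406593e-02 1.16230769e+02]
fixed near [84.  84.  84.  84.  84.  84.5 84.5 85.5 87.  89.5] [8.08080808e-02 9.16454545e+01] far [3.73737374e-02 1.16127273e+02]
```

>>> {"method": "arm_command", "body": {
  "motion": [
    [0, -1.5, -0.5, 0, 0, 0],
    [0, -3, -0.5, 0, 0, 0],
    [1.5, -3, -0.5, 0, 0, 0],
    [3, -3, -0.5, 0, 0, 0],
    [4.5, -3, -0.5, 0, 0, 0],
    [6, -3, -0.5, 0, 0, 0],
    [7, -3, -0.5, 0, 0, 0],
    [7, -3, -0.5, 0, 0, 0]
  ]
}}

```text
time_s: 16.25
ee_pos: [535.7, 207.1, 29.5]
tcp_rot: [-3.138, 0.011, 1.866]
contact_force: [-0.8, -15.0, -1.5]
finger_gap: 0.217
```

```bash
python3 -c "
from tgt import *
goto(71.3,26,28.5)"
```

```text
t 16.25 pos [535.7 207.1  29.5] rot [-3.1379  0.0106  1.8662] F [ -0.8 -15.   -1.5] gap 0.217 q [-0.04  0.56 -0.49  1.89  0.37  0.79 -0.44]
shift [-0.3 -0.   1. ] turn [-0.21  0.61 -0.03]
sq in plate [71.3 26.3] z 11.0 dyaw -0.0005 Fplate [ -5.1 -14.1] M [-3.08 -0.03  0.42]
```

>>> {"method": "arm_command", "body": {
  "motion": [
    [0, 1, 0.5, 0, 0, 0],
    [0, 2, 1, 0, 0, 0],
    [0, 3, 1.2, 0, 0, 0],
    [0, 3, 1.2, 0, 0, 0],
    [0, 3, 1.2, 0, 0, 0],
    [0, 3, 1.2, 0, 0, 0]
  ]
}}

```text
time_s: 17.0
ee_pos: [535.9, 207.0, 28.9]
tcp_rot: [-3.132, 0.012, 1.866]
contact_force: [-6.7, -18.8, 9.0]
finger_gap: 0.216
```

```bash
python3 prof.py; python3 barang.py
```

```text
foot end x48-58
-62:146 -60:147 -58:147 -56:146 -54:146 -52:146 -50:146 -48:142 -46:135 -44:128 -42:129 -40:144 -38:157 -36:160 -34:159 -32:158 -30:157 -28:158 -26:158 -24:158 -22:158
foot end x86-94
-62:145 -60:143 -58:143 -56:144 -54:145 -52:146 -50:145 -48:141 -46:133 -44:125 -42:131 -40:150 -38:162 -36:162 -34:161 -32:160 -30:158 -28:155 -26:156 -24:159 -22:161
fence end
-136:94 -134:91 -132:92 -130:100 -128:116 -126:131 -124:131 -122:115 -120:90 -118:67 -116:59 -114:61 -112:61 -110:62 -108:62 -106:62 -104:61 -102:61 -100:62 -98:63
x at foot
84:152 86:155 88:158 90:160 92:160 94:158 96:144 98:118 100:92 102:74 104:65 106:62 108:60 110:58 112:59 114:60 116:62 118:67 120:77 122:89 124:98 126:102 128:102 130:101 132:100 134:98
x at plate
84:147 86:148 88:148 90:148 92:144 94:128 96:100 98:76 100:64 102:61 104:62 106:62 108:61 110:60 112:60 114:61 116:63 118:68 120:77 122:86 124:92 126:95 128:95 130:95 132:93 134:91
x at plate z10
84:148 86:148 88:147 90:148 92:148 94:147 96:141 98:120 100:92 102:71 104:63 106:61 108:62 110:62 112:60 114:60 116:60 118:61 120:64 122:70 124:79 126:88 128:93 130:95 132:96 134:95
foot inner
30:139 32:144 34:145 36:142 38:132 40:120 42:124 44:142 46:154 48:158 50:159 52:159 54:158 56:158 58:153
t 17.2 pos [535.9 206.9  29. ] rot [-3.1318  0.0123  1.8658] F [ -5.6 -18.3  11. ] gap 0.221 q [-0.04  0.56 -0.49  1.88  0.37  0.8  -0.44]
shift [3.9 0.5 0.4] turn [-0.56  0.7  -0.06]
sq in plate [71.5 26.1] z 10.5 dyaw -0.0009 Fplate [-10.7 -15.9] M [-3.33  1.45  0.55]
[83.5 86.5 89.  90.  89.  89.  88.  88.5 88.  88.5 88.5 88.5 88.5 89. ]
[106.  111.  115.5 117.5 118.  118.  116.5 115.  114.5 114.5 115.5 116.
 116.  116. ]
near slope [2.01923077e-02 8.89862637e+01] far [4.01098901e-02 1.16604396e+02]
fixed near [84.  84.  84.  84.  84.  84.5 84.5 85.5 87.  89.5] [8.08080808e-02 9.16454545e+01] far [3.93939394e-02 1.16290909e+02]
```

>>> {"method": "arm_command", "body": {
  "motion": [
    [-2.5, 0, -0.5, 0, 0, 0],
    [-5, 0, -1, 0, 0, 0],
    [-5, 1, -1, 0, 0, 0],
    [-5, 2, -1, 0, 0, 0],
    [-5, 3, -1, 0, 0, 0],
    [-5, 4, -1, 0, 0, 0],
    [-5, 5, -1, 0, 0, 0],
    [-5, 5, -1, 0, 0, 0]
  ]
}}

```text
time_s: 18.35
ee_pos: [536.7, 207.1, 29.0]
tcp_rot: [-3.124, 0.008, 1.869]
contact_force: [-13.6, -14.5, 11.8]
finger_gap: 0.219
```

```bash
python3 prof.py | grep -A1 -E "x at foot|foot end|^t|sq in"
```

```text
foot end x48-58
-62:146 -60:146 -58:147 -56:147 -54:146 -52:146 -50:146 -48:141 -46:135 -44:128 -42:129 -40:144 -38:157 -36:160 -34:159 -32:159 -30:158 -28:158 -26:159 -24:159 -22:159
foot end x86-94
-62:145 -60:143 -58:142 -56:144 -54:145 -52:147 -50:145 -48:140 -46:133 -44:126 -42:133 -40:150 -38:162 -36:162 -34:160 -32:157 -30:150 -28:145 -26:147 -24:156 -22:160
--
x at foot
84:148 86:152 88:155 90:157 92:158 94:159 96:149 98:126 100:100 102:79 104:67 106:62 108:60 110:59 112:59 114:60 116:62 118:67 120:77 122:89 124:98 126:102 128:101 130:101 132:100 134:99
--
t 18.55 pos [536.6 207.1  29. ] rot [-3.1241  0.0078  1.8691] F [-12.9 -13.7  11.1] gap 0.221 q [-0.04  0.57 -0.49  1.88  0.37  0.81 -0.43]
shift [ 4.  -0.2  0.5] turn [-1.    0.45  0.13]
sq in plate [72.2 26. ] z 10.5 dyaw 0.0024 Fplate [-16.3  -9.3] M [-2.68  2.88  0.49]
```

>>> {"method": "arm_command", "body": {
  "motion": [
    [-2, 0, -0.7, -0.5, 0, 0],
    [-3, 0, -1.4, -1, 0, 0],
    [-3, 0, -1.8, -1, 0, 0],
    [-3, 0, -1.8, -1, 0, 0],
    [-3, 0, -1.8, -1, 0, 0]
  ]
}}

```text
time_s: 19.18
ee_pos: [536.9, 207.2, 28.7]
tcp_rot: [3.14, 0.002, 1.868]
contact_force: [-8.3, -8.1, -2.5]
finger_gap: 0.218
```

```bash
python3 prof.py | grep -A1 -E "x at foot|foot end|^t|sq in"
```

```text
foot end x48-58
-62:146 -60:146 -58:147 -56:147 -54:147 -52:147 -50:146 -48:142 -46:135 -44:128 -42:129 -40:144 -38:157 -36:160 -34:159 -32:158 -30:158 -28:158 -26:159 -24:159 -22:160
foot end x86-94
-62:145 -60:143 -58:142 -56:144 -54:145 -52:147 -50:146 -48:141 -46:133 -44:126 -42:131 -40:149 -38:162 -36:162 -34:160 -32:156 -30:150 -28:146 -26:148 -24:156 -22:160
--
x at foot
84:149 86:152 88:155 90:157 92:158 94:158 96:149 98:127 100:100 102:79 104:67 106:63 108:60 110:59 112:59 114:60 116:62 118:67 120:77 122:89 124:98 126:102 128:102 130:101 132:100 134:99
--
t 19.38 pos [537.  207.2  28.7] rot [3.1398e+00 2.1000e-03 1.8684e+00] F [-8.6 -8.2 -2.4] gap 0.215 q [-0.03  0.56 -0.49  1.89  0.37  0.78 -0.43]
shift [ 4.  -0.6  0.2] turn [0.11 0.12 0.09]
sq in plate [72.6 26. ] z 10.2 dyaw 0.0016 Fplate [-10.7  -5.3] M [-1.54  2.11  0.03]
```

>>> {"method": "arm_command", "body": {
  "motion": [
    [0, 1, -0.2, -0.2, 0, 0],
    [0, 2, -0.3, -0.4, 0, 0],
    [0, 3, -0.4, -0.6, 0, 0],
    [0, 4, -0.4, -0.6, 0, 0],
    [0, 4, -0.4, -0.6, 0, 0]
  ]
}}

```text
time_s: 20.0
ee_pos: [537.0, 207.2, 28.6]
tcp_rot: [3.138, 0.004, 1.868]
contact_force: [-14.3, -9.7, 3.2]
finger_gap: 0.216
```

```bash
python3 prof.py | grep -A1 -E "x at foot|^t|sq in"
```

```text
x at foot
84:149 86:152 88:154 90:156 92:158 94:158 96:149 98:127 100:101 102:80 104:68 106:62 108:60 110:59 112:59 114:60 116:62 118:67 120:77 122:89 124:98 126:101 128:102 130:101 132:100 134:99
--
t 20.2 pos [537.  207.2  28.6] rot [3.1375 0.0037 1.8681] F [-15.8  -9.9   2.5] gap 0.218 q [-0.04  0.56 -0.49  1.89  0.37  0.78 -0.44]
shift [ 4.  -0.6  0.1] turn [0.24 0.21 0.08]
sq in plate [72.6 26. ] z 10.1 dyaw 0.0013 Fplate [-18.   -4.9] M [-1.95  3.46 -0.04]
```

>>> {"method": "arm_command", "body": {
  "motion": [
    [0, -2.5, 0, 0, 0, 0],
    [0, -5, 0, 0, 0, 0],
    [2, -6, 0, 0, 0.2, 0],
    [4, -6, 0, 0, 0.3, 0],
    [6, -6, 0, 0, 0.4, 0],
    [8, -6, 0, 0, 0.5, 0],
    [9, -6, 0, 0, 0.5, 0],
    [9, -6, 0, 0, 0.5, 0]
  ]
}}

```text
time_s: 21.2
ee_pos: [536.9, 207.4, 29.1]
tcp_rot: [3.128, 0.004, 1.864]
contact_force: [-2.0, -17.2, -2.4]
finger_gap: 0.217
```

```bash
python3 prof.py | grep -A1 -E "foot end|x at foot|^t|sq in"
```

```text
foot end x48-58
-62:146 -60:146 -58:146 -56:146 -54:147 -52:147 -50:146 -48:141 -46:134 -44:126 -42:127 -40:142 -38:157 -36:159 -34:159 -32:158 -30:158 -28:158 -26:158 -24:158 -22:158
foot end x86-94
-62:144 -60:143 -58:142 -56:144 -54:145 -52:146 -50:145 -48:140 -46:133 -44:127 -42:133 -40:151 -38:162 -36:162 -34:160 -32:156 -30:149 -28:144 -26:145 -24:153 -22:158
--
x at foot
84:148 86:151 88:154 90:156 92:158 94:159 96:150 98:129 100:103 102:81 104:68 106:63 108:60 110:59 112:59 114:61 116:62 118:67 120:77 122:89 124:98 126:102 128:102 130:101 132:100 134:99
--
t 21.4 pos [536.9 207.4  29.1] rot [3.1276 0.0035 1.8643] F [ -2.1 -16.8  -2. ] gap 0.214 q [-0.04  0.55 -0.49  1.9   0.37  0.77 -0.44]
shift [ 3.8 -0.6  0.6] turn [ 0.8   0.2  -0.14]
sq in plate [72.6 26.2] z 10.6 dyaw -0.0024 Fplate [ -6.9 -15.5] M [-3.5   1.29  0.25]
```

>>> {"method": "arm_command", "body": {
  "motion": [
    [0, 1, 0, 0.3, 0, 0],
    [0, 2, 0.2, 0.6, 0, 0],
    [0, 3, 0.3, 0.6, 0, 0],
    [0, 3, 0.3, 0.6, 0, 0],
    [0, 3, 0.3, 0.6, 0, 0],
    [0, 3, 0.3, 0.6, 0, 0]
  ]
}}

```text
time_s: 22.15
ee_pos: [536.9, 207.5, 28.9]
tcp_rot: [-3.139, 0.005, 1.865]
contact_force: [-9.6, -18.7, 4.4]
finger_gap: 0.219
```

```bash
python3 prof.py | grep -A1 -E "foot end|x at foot|^t|sq in"; python3 barang.py; python3 top.py z
```

```text
foot end x48-58
-62:147 -60:147 -58:147 -56:146 -54:146 -52:146 -50:146 -48:141 -46:135 -44:127 -42:128 -40:143 -38:157 -36:159 -34:158 -32:158 -30:158 -28:158 -26:158 -24:159 -22:159
foot end x86-94
-62:144 -60:143 -58:143 -56:145 -54:145 -52:146 -50:145 -48:140 -46:133 -44:127 -42:133 -40:151 -38:163 -36:162 -34:160 -32:157 -30:150 -28:145 -26:147 -24:155 -22:159
--
x at foot
84:149 86:152 88:155 90:156 92:158 94:158 96:150 98:129 100:102 102:81 104:68 106:63 108:60 110:59 112:60 114:61 116:62 118:67 120:77 122:90 124:98 126:102 128:101 130:100 132:100 134:99
--
t 22.35 pos [537.  207.5  28.9] rot [-3.1395  0.005   1.8647] F [ -9.1 -19.5   3.9] gap 0.216 q [-0.04  0.56 -0.49  1.89  0.37  0.79 -0.44]
shift [ 3.7 -0.7  0.4] turn [-0.12  0.29 -0.12]
sq in plate [72.7 26.3] z 10.4 dyaw -0.002 Fplate [-14.4 -16. ] M [-3.91  1.86  0.17]
[84.  86.  87.  89.  88.5 88.  87.5 88.  88.  88.  87.5 87.5 88.  88. ]
[106.5 111.  114.5 116.  118.  117.5 114.5 114.5 115.5 115.  114.5 114.5
 115.  115. ]
near slope [1.81318681e-02 8.82252747e+01] far [3.37912088e-02 1.15780220e+02]
fixed near [84.  84.  84.  84.  84.  84.5 85.  86.  88.  90.5] [ 0.1010101  93.58181818] far [5.60606061e-02 1.17590909e+02]
t 22.6 pos [536.9 207.4  28.9] rot [-3.1395  0.0051  1.8647] F [-10.5 -18.1   4.4] gap 0.22 q [-0.04  0.56 -0.49  1.89  0.37  0.79 -0.44]
shift [ 3.7 -0.6  0.4] turn [-0.12  0.29 -0.12]
sq in plate [72.6 26.3] z 10.4 dyaw -0.002 Fplate [-15.3 -14.3] M [-3.91  1.89  0.15]
```

View pics/sider_z.png

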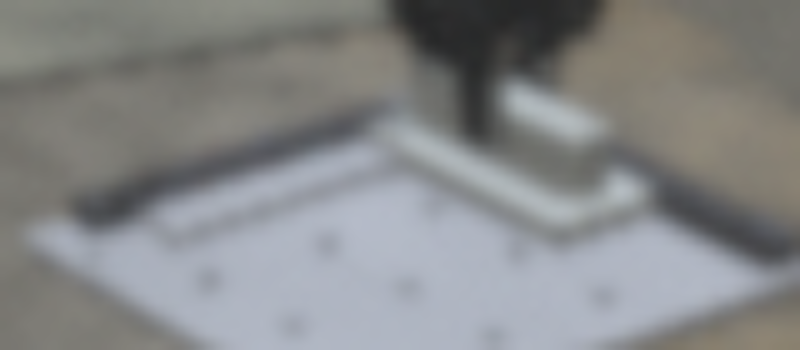

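```bash
python3 -c "
from rig import ticket,status
print(ticket.close_job());s=status.sense();print(s['time_s'],s['contact_force'],s['finger_gap'])"
```

```text
the job is handed in; nothing more can be done
None
the job is handed in; nothing more can be done
```

I picked the square up by its rib, set it down on the plate and slid it into the corner. It pushed the swivel fence square, and I handed the job in at about 22.6 s with the arm still gripping and pressing. The spanner and tee bolt were not approached; I took no final picture of them.

- **Forces:** the total push at hand-in was about 15 N towards the fixed fence and 15 N towards the swivel fence. Some of each is friction, so the force on each fence is lower. Pushing harder in either direction no longer moved the square, so I take both contacts as real.
- **Square:** the tool was within about 0.005 rad of level and 0.002 rad of the plate's angle. The square's underside was at about 10.4 mm, and the gripper was closed on the rib.
- **Swivel fence:** in the side picture it lies parallel to the blade, roughly square to within 0.01–0.02 rad. That picture measurement is coarse.
- **Disagreement:** the arm position, using my first estimate of the plate's pose, put the square at x 72.6, y 26.3 mm in the plate frame. That y is about 4 mm short of home and outside the 27–33 mm limit. Measured against the fixed fence in the top picture, the square is at y of about 30 mm and touching the fixed fence (x of about 72 mm). I trusted that and the hard stop, and put the difference down to a camera and plate estimate error of 2–4 mm.

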